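Raise the bay's barrier arm and park the drill-bit stand

ROBOT

A 6-joint arm with a two-finger parallel gripper is mounted at the origin on the work surface. World frame = base frame: x ahead of the robot, y to its left, z up, the work surface at z = 0. Lengths are in m, angles in rad, forces in N, time in s.
With the tool pointing down it reaches from about 0.425 to 0.925 m from the base axis. Payload 12.5 kg.
Tool frame: the origin (TCP) lies between the finger pads; the fingertips stand arm.tips_ahead ahead of it and the grasp point (between the pads) lies 3 mm ahead of it (arm.tips_ahead is the distance from the TCP to the fingertips, in m); z points along the fingers, y is the line along which they close (so a half turn about z gives the same grasp; the last joint's range is limited). The gripper opens to 85 mm and grips with 20 to 120 N. Pads are 22 mm wide; open, the fingers measure 114 mm over their backs; the gripper's body (76 mm by 85 mm) begins 54 mm behind the grasp point. The pads swing forward as they close: fully open they stand 13 mm farther back than shut.
Start: joints at [-1.435, 0.491, 1.559, -0, 1.092, -0.106], TCP at [0.15, -0.607, 0.253] pointing down, gripper open.
Joint ranges: [-3.1, 3.1], [-0.84, 2.19], [0.05, 2.79], [-1.13, 4.28], [0.06, 2.93], [-2.69, 2.69]. Speed limits (rad/s): [2.22, 2.22, 2.79, 3.14, 3.14, 3.14].

INTERFACE

Orientations are given as a unit quaternion [w, x, y, z].
In Python, from bench import arm, eyes gives the robot as it stands.
- The arm moves only by the tool play_rows, never from a script. Its arguments are lists of equal length, an entry for each row: "travel": the shift along the tool's x, y, z normalised to -1 to 1, where 1 is 25 mm, a list of three; "angular": the turn, a rotation vector about the tool's x, y, z normalised to -1 to 1, where 1 is 90 degrees, a list of three. A call has exactly 5 rows; each row shifts and turns the commanded pose from where the row before left it, along the tool's axes as they then stand; what a row does not reach is not made up. A row lasts 1/12 s, in which the tool goes at most 41.7 mm and 7.16 degrees, less where a joint would pass 70% of its speed; a pose out of reach is approached as far as the arm can. A call with a number of a shift or a turn outside -1 to 1 is refused whole. A call with a gripper value outside its range is refused whole. "claw" is the closure, from -1 (fully open) to 1 (shut), set as the call begins (left out, the last holds). The fingers move at their own pace and stop on an object; the grip force is fixed at half the most. Time passes only in rows, so rows that do not move let the fingers close, or fill a call up. It gives the time, the measured TCP pose, the force, the opening and the grip force at its end, in the units of the state.
- arm.observe(): the state, without advancing time (a new reading comes with each control period).
- eyes.get_image(name): name is "side" or "top" or "wrist"; returns a dict with "color" (384x512x3 uint8, blue, green, red), "range_z" (384x512 float32, m along the optical axis (not along the pixel's ray), 0 where there is no reading), "K" (3x3 intrinsics, pixels), "xyz" and "attitude" of the camera in the world. Camera axes: x right, y down, z forward; pixel columns grow to the right and rows downward; lengths in m; the calibration is good to about 2 mm. A picture is of the moment at which its call begins.
- arm.finish_job(): hands the job in; it is judged then, once.
Trained networks look in a picture, given as the dict that the camera call returned (one of the last four; its "shot" number tells which), for a name from the list of things; names that differ only in an ending like _2 or _b are one class to them, and where a whole thing is asked for, a point or a joint stands for the part that bears it (a point fixed in the world has none). Each returns a list of dicts, best first, with "p" (0 to 1); they miss things now and then, are a little off and sometimes report something else, mostly with a low value. They report only what shows in the picture. A call takes as long as a camera call. They do not tell look-alikes from the thing itself.
- eyes.regions_of(picture, name): "mask" (384x512 bool, what is visible of it) and "bbox" ([left, top, width, height] in pixels, round what is visible of it).
The state is a dict: "time_s": time; "q": joint angles; "joint_velocities": joint speeds; "tau": joint torques, N m; "tool_pos": TCP position; "tool_rot": TCP orientation; "force": force on the tool from outside, world axes, zero at the start; "moment": the same for the moment, N m; "width": finger opening in m; "grasp_force": force on a finger pad.
Only numpy, scipy, OpenCV 4.12 (cv2) and the standard library are available. Lean on these libraries where they do the work, as an engineer would, in place of code of your own. Each camera call takes 0.05 s, during which the arm holds its last target. There are 200 camera calls.

TASK

Push the counterweighted barrier arm that lies across the tool bay up past its balance point, so that it swings on and stays raised by itself. Then push the drill-bit stand along the bay, under the raised arm, until it is fully home against the end stop. Only push: keep the stand down on the bed of the bay, and leave the jar, the screwdriver and the small-parts tray where they are.

Things in the scene. Friction and masses are not known exactly. Their poses are not given: they have to be found in the camera images.
- bay: The tool bay, a fixed fixture on the bench; its place and yaw vary. Origin on the bench surface, in the middle of the bay's width, straight below the lowered barrier arm. Its +x points along the bay to the end stop (roughly away from the robot), +y to the arm's hinge bracket, z up. Sizes below are in mm in this frame.
- bay_bed (a point): Centre of the top of the bay's flat grey bed. The bed's top is at z 12 and runs from x -160 to 90. Two aluminium side rails along it have their inner faces at y -48 and +48, are 9 thick, tops at z 32.
- bay_stop (a point): Middle of the near face of the dark steel end stop: face at x 75, z 37; the stop is 15 thick, its top at z 62.
- bay_rest (a point): Top of the grey post on which the lowered arm rests: y -78 to -66, x -15 to 15, top at z 75.
- barrier (a joint): Barrier arm's angle, rad: 0 = level across the bay on its rest; grows as the free end goes up; 1.6 = fully raised, just past upright, on its buffer. Balance point about 0.63: below it the arm falls back to 0, above it the counterweight takes it on to 1.6 in some 2 to 3 s, where it stays. Pushing up at barrier_push takes about 1.5 N at first, less higher up, and 0.3 N more per 0.1 m/s (damped).
- barrier_hinge (a point): The arm's hinge axis: bay x 0, y 130, z 84; the axis is parallel to the bay's x. It sits in a bracket of two grey cheeks at y 113 to 147, x -19 to 19, up to z 100, on a foot plate 12 thick that reaches to y 245, x -45 to 45.
- barrier_push (a point): Point on the arm's underside, 255 from the hinge towards the free end; a good place to push up; moves with the arm. The arm is a square aluminium bar 18 x 18 running from the hinge to bay -y when lowered, 300 long to its free end with a black cap. The hinge lies on its centre line. Lowered, its underside is at z 75, with nothing under it beyond the rest post.
- barrier_weight (a point): Centre of the counterweight on the arm: dark steel disc 60 across, 40 thick; when the arm is lowered it is 55 above the hinge and 25 to its bay +y side; it swings over to bay +y and down as the arm goes up.
- stand: The drill-bit stand, loose, about 0.4 kg: wooden block 80 (x) x 90 (y) x 60 (z) with two rows of steel bits upright in its top at x 5 and 22, reaching 106 above its underside. Origin: middle of the underside; x along the bay to the stop. Starts on the bed between the rails, before the lowered arm, under which the bits do not pass. Home, its origin is 40 before the stop's face.
- stand_back (a point): Middle of the stand's back face (the face away from the stop), 30 mm above the stand's underside, where to push.
- jar: Bystander: closed jar, 54 mm across, 70 mm high, loose, on the bench near the arm's free end, beyond the arm. Origin at the centre of its underside.
- screwdriver: Bystander: screwdriver lying on the bench beside the bay on the hinge side. Origin under its middle.
- tin: Bystander: grey open small-parts tray 70 x 100 x 35 mm on the bench, beyond the hinge bracket. Origin at the centre of its underside.
Things that resemble listed ones, but are neither listed nor needed, are in the scene too. Of the things like the stand, leave any that is blue or red; of the rest the smaller one is meant.

How it is judged:
By the outcome, as a careful person would: the job done as asked, in the order asked, and still so for the second after the job is handed in, with the robot touching nothing.
It also fails if it takes over 64 s, if anything falls off the work surface, if the arm or the gripper's body presses on something with over 40 N, if the wrist force passes 120 N, or if a joint passes its speed limit or range.

## Working session

There is one attempt and no reset: what is moved stays moved. The work goes in short steps, Python scripts to look and compute and a tool call to move; the robot and the scene stay as the last step left them, time stands still between calls to the robot, and variables do not carry over. Pictures are saved under pics/ and viewed, at most 10 in all, crops included, and the job is handed in when it is done.

Besides the shell and the picture viewer there is one more tool, called after "Request:" as name(argument=value, ...) on one line, values as JSON. play_rows: Moves the arm, as the interface text tells. Its arguments: {"type":"object","properties":{"travel":{"type":"array"},"angular":{"type":"array"},"claw":{"type":"number"}},"required":["travel","angular"]}

```bash
mkdir -p pics; ls
cat > h.py <<'E'
import numpy as np, cv2
from scipy.spatial.transform import Rotation as R
from bench import arm, eyes
def rot(q): return R.from_quat(np.r_[q[1:],q[0]]).as_matrix()
def cloud(p):
    z=p["range_z"]; K=np.array(p["K"]); v,u=np.indices(z.shape)
    c=np.stack([(u-K[0,2])*z/K[0,0],(v-K[1,2])*z/K[1,1],z],-1)
    A=np.array(p["attitude"]); A=rot(A) if A.size==4 else A
    w=c@A.T+np.array(p["xyz"]); w[z==0]=np.nan; return w
E
python3 - <<'E'
from h import *
s=arm.observe(); print({k:np.round(v,3) for k,v in s.items()}, arm.tips_ahead)
ims=[]
for n in("side","top"):
    p=eyes.get_image(n); w=cloud(p); ims.append(p["color"]); np.save(n+".npy",w); cv2.imwrite(f"pics/{n}.png",p["color"])
    print(n,p["xyz"],p["attitude"])
    for nm in("stand","barrier","bay_bed","bay_stop","jar","tin","screwdriver","barrier_weight"):
        for r in eyes.regions_of(p,nm):
            q=w[r["mask"]]; q=q[~np.isnan(q[:,0])]
            if len(q): print(nm,round(r["p"],2),r["bbox"],np.median(q,0).round(3),np.percentile(q,2,0).round(3),np.percentile(q,98,0).round(3))
E
```

```text
pics
{'time_s': np.float64(0.0), 'q': array([-1.435,  0.492,  1.559, -0.   ,  1.092, -0.106]), 'joint_velocities': array([ 0.001,  0.   , -0.001, -0.002,  0.002,  0.002]), 'tau': array([ 1.0000e-03, -6.1845e+01, -2.6159e+01, -0.0000e+00,  4.0000e-03,
       -0.0000e+00]), 'tool_pos': array([ 0.15 , -0.607,  0.253]), 'tool_rot': array([-0.001,  0.993,  0.121, -0.   ]), 'force': array([-0.159,  0.356,  0.036]), 'moment': array([-0.003,  0.018, -0.007]), 'grasp_force': np.float64(0.0), 'width': np.float64(0.086)} 0.022
side [0.12121797 0.48382362 0.73309908] [ 0.1538176  -0.34953315  0.85318624 -0.35530263]
stand 0.96 [323.6, 142.9, 39.7, 41.2] [ 0.514 -0.231  0.059] [ 0.479 -0.287  0.005] [ 0.563 -0.206  0.095]
stand 0.76 [331.4, 192.3, 62.3, 76.6] [ 0.345 -0.038  0.084] [ 0.29  -0.112  0.006] [0.419 0.018 0.143]
stand 0.62 [164.4, 286.9, 87.1, 92.4] [0.398 0.337 0.079] [0.359 0.267 0.01 ] [0.469 0.389 0.136]
stand 0.54 [171.7, 153.5, 125.6, 58.9] [0.638 0.123 0.095] [ 0.616 -0.123  0.08 ] [0.672 0.215 0.169]
barrier 0.74 [169.9, 153.1, 127.0, 56.1] [0.638 0.111 0.094] [ 0.616 -0.122  
[... 1729 characters left out ...]
] [0.637 0.067 0.013] [ 0.487 -0.109 -0.001] [0.722 0.265 0.166]
jar 0.63 [300.5, 100.2, 27.7, 29.3] [ 0.763 -0.11   0.068] [ 0.745 -0.133  0.016] [ 0.792 -0.088  0.072]
tin 0.94 [145.1, 77.6, 45.9, 39.3] [0.815 0.25  0.004] [ 0.771  0.199 -0.002] [0.849 0.3   0.035]
screwdriver 0.8 [181.6, 214.2, 13.3, 66.2] [0.423 0.185 0.022] [ 0.38   0.172 -0.   ] [0.476 0.198 0.027]
screwdriver 0.42 [150.5, 124.7, 184.1, 117.5] [0.638 0.068 0.013] [ 0.489 -0.104  0.007] [0.722 0.263 0.166]
screwdriver 0.33 [168.7, 139.7, 162.4, 39.0] [0.641 0.091 0.093] [ 0.617 -0.131  0.081] [0.672 0.206 0.168]
barrier_weight 0.8 [167.2, 138.2, 166.0, 41.7] [0.641 0.088 0.093] [ 0.617 -0.13   0.081] [0.672 0.208 0.168]
```

View pics/top.png

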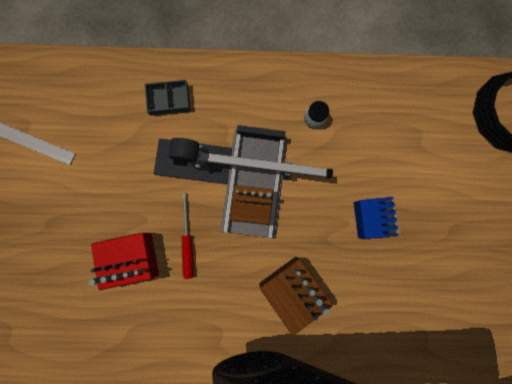

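View pics/side.png

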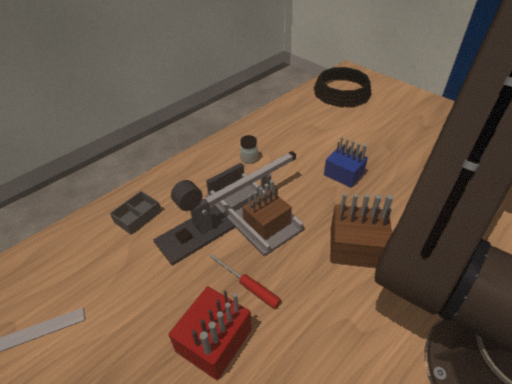

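Run:
```python
import numpy as np
w=np.load("top.npy").reshape(-1,3); w=w[~np.isnan(w[:,0])]
def box(a,z0,z1,x0,x1,y0,y1):
    return a[(a[:,2]>z0)&(a[:,2]<z1)&(a[:,0]>x0)&(a[:,0]<x1)&(a[:,1]>y0)&(a[:,1]<y1)]
# bar
for f in("top","side"):
    w=np.load(f+".npy").reshape(-1,3); w=w[~np.isnan(w[:,0])]
    b=box(w,.085,.1,.6,.68,-.2,.1); k=np.polyfit(b[:,1],b[:,0],1); print(f,"bar",len(b),k,np.arctan(k[0]),b.min(0),b.max(0), np.median(b[:,2]))
    print(np.percentile(b[:,0]-np.polyval(k,b[:,1]),[2,98]))
    s=box(w,.062,.08,.48,.62,-.02,.1); print("stand top",s.min(0),s.max(0),s.mean(0))
    t=box(w,.12,.2,.6,.7,.1,.25); print("cw",t.mean(0),t.min(0),t.max(0))
    t=box(w,.055,.068,.68,.78,-.05,.13); print("stop",len(t),t.mean(0),t.min(0),t.max(0))
    t=box(w,.027,.036,.45,.8,-.06,.15); print("rails",len(t)); 
    for lo,hi in((-.06,.03),(.03,.15)):
        r=t[(t[:,1]>lo)&(t[:,1]<hi)]
        if len(r)>10: print(np.polyfit(r[:,0],r[:,1],1),len(r))
```

```text
top bar 902 [0.10873226 0.63558584] 0.10830676905264003 [ 0.61219645 -0.14005936  0.08527434] [0.65515112 0.09962891 0.09651871] 0.09181684397861306
[-0.00848657  0.00920432]
stand top [ 0.50637696 -0.00773362  0.06301899] [0.59121335 0.08637836 0.07917834] [0.54689263 0.0401207  0.07073584]
cw [0.65314142 0.18032063 0.15833801] [0.63356428 0.15306641 0.120436  ] [0.67809739 0.2123506  0.17103463]
stop 324 [0.72057401 0.02022078 0.06069065] [ 0.70853122 -0.03633672  0.05549371] [0.73331715 0.07581477 0.0652668 ]
rails 732
[-0.075104    0.02813015] 365
[-0.1281069   0.16270603] 367
side bar 601 [0.11023169 0.63371061] 0.10978844202895191 [ 0.61264036 -0.1360506   0.08512599] [0.65561141 0.09998515 0.09660221] 0.09303845401750555
[-0.00725492  0.01094015]
stand top [ 0.50520982 -0.00402792  0.06202773] [0.59345008 0.09151498 0.07995579] [0.54121296 0.04882008 0.07197322]
cw [0.64774563 0.19244732 0.15249398] [0.63281749 0.16030563 0.1200685 ] [0.68026232 0.21823912 0.17059512]
stop 227 [0.71974607 0.02611863 0.06135338] [ 0.70817919 -0.0338263   0.05534728] [0.73356325 0.08097418 0.06565545]
rails 620
[-0.05356805  0.02529428] 190
[-0.09856889  0.14318324] 430
```

The top view shows the wanted stand, small and brown, in the bay at (253,205). The big brown look-alike is at (297,295), blue at (376,218), red at (124,260). The barrier bar runs from (195,155) to (330,172), with the jar beyond it at (318,113). The side view agrees.

Bay origin ≈ (0.6385, 0.029), yaw ≈ -0.108, and the stop's measured position matches this.

Request:
play_rows(travel=[[0.9,-0.9,0],[0.9,-0.9,0],[0.9,-0.9,0],[0.9,-0.9,0],[0.9,-0.9,0]], angular=[[0,0,0.0447],[0,0,0.0447],[0,0,0.0447],[0,0,0.0447],[0,0,0.0447]], claw=1)

```text
time_s: 1.32
tool_pos: [0.2502, -0.4828, 0.2535]
tool_rot: [0.0, 0.998, -0.057, 0.0]
force: [0.5, -1.1, -0.8]
width: 0.0253
grasp_force: 0.0
```

Request:
play_rows(travel=[[0.8,-0.95,0],[0.8,-0.95,0],[0.8,-0.95,0],[0.8,-0.95,0],[0.8,-0.95,0]], angular=[[0,0,0],[0,0,0],[0,0,0],[0,0,0],[0,0,0]])

```text
time_s: 1.73
tool_pos: [0.363, -0.3758, 0.2535]
tool_rot: [0.0, 0.999, -0.055, 0.0]
force: [0.4, -1.4, 0.2]
width: -0.0001
grasp_force: 0.0
```

```bash
cat >> h.py <<'E'
O=np.array([.6385,.029,0]); yaw=-.108
B=R.from_euler('z',yaw).as_matrix()
def tell(*targets):
    """state in bay frame (mm, deg) and the shifts in tool axes (units of 25 mm) to bay-frame TCP targets (mm)"""
    s=arm.observe(); T=rot(s["tool_rot"]); b=B.T@(s["tool_pos"]-O)*1000
    Z=B.T@T
    print("t",round(float(s["time_s"]),2),"bay",b.round(1),"toolz",Z[:,2].round(3),"tooly",Z[:,1].round(3),"q",np.round(s["q"],3),"F",np.round(s["force"],1),"w",s["width"])
    for t in targets:
        d=Z.T@(np.array(t)-b)/25; print(t,"units",d.round(2)); b=np.array(t)
E
python3 -c "
from h import *
tell((-60,-125,253),(-60,-125,140))"
```

```text
t 1.73 bay [-230.3 -432.2  253.5] toolz [ 0. -0. -1.] tooly [-0.001 -1.     0.   ] q [-0.929  0.346  1.808 -0.     0.988  0.751] F [ 0.4 -1.4  0.2] w -0.00011810497023005372
(-60, -125, 253) units [  6.79 -12.3    0.02]
(-60, -125, 140) units [-0.   -0.    4.52]
```

Request:
play_rows(travel=[[0.5,-1,0],[0.5,-1,0],[0.5,-1,0],[0.5,-1,0],[0.5,-1,0]], angular=[[0,0,0],[0,0,0],[0,0,0],[0,0,0],[0,0,0]])

```text
time_s: 2.15
tool_pos: [0.4384, -0.2583, 0.2534]
tool_rot: [0.0, 0.999, -0.055, 0.0]
force: [1.0, -0.0, -0.2]
width: 0.0003
grasp_force: 0.0
```

Request:
play_rows(travel=[[0.8,-1,0],[0.8,-1,0],[0.8,-1,0],[0.8,-1,0],[0.8,-1,0]], angular=[[0,0,0],[0,0,0],[0,0,0],[0,0,0],[0,0,0]])

```text
time_s: 2.57
tool_pos: [0.5519, -0.1448, 0.2534]
tool_rot: [0.0, 0.999, -0.055, 0.0]
force: [-0.4, -0.9, 1.2]
width: 0.0003
grasp_force: 0.0
```

Request:
play_rows(travel=[[0,-0.8,0],[0,-0.8,0],[0,-0.7,0],[0,0,0],[0,0,0]], angular=[[0,0.075,0],[0,0.075,0],[0,0.075,0],[0,0.075,0],[0,0.075,0]])

```text
time_s: 2.98
tool_pos: [0.5571, -0.0869, 0.2537]
tool_rot: [0.013, 0.959, -0.051, 0.279]
force: [1.3, 0.2, 0.3]
width: 0.0
grasp_force: 0.0
```

```bash
python3 -c "
from h import *
tell((-55,-125,100),(-50,-125,45),(-10,-125,45))"
```

```text
t 2.98 bay [ -68.4 -124.   253.7] toolz [ 0.536  0.004 -0.844] tooly [ 0.003 -1.    -0.003] q [-0.321  0.278  2.037  0.415  0.295  0.99 ] F [1.3 0.2 0.3] w 2.3677847729313295e-05
(-55, -125, 100) units [-2.84  0.06  5.48]
(-50, -125, 45) units [-1.01  0.01  1.96]
(-10, -125, 45) units [1.35 0.01 0.86]
```

Request:
play_rows(travel=[[0,0,0],[0,0,0],[0,0,0],[0,0,0],[0,0,0]], angular=[[0.06,0,0],[0.06,0,0],[0.06,0,0],[0.06,0,0],[0.06,0,0]])

```text
time_s: 3.4
tool_pos: [0.5568, -0.0879, 0.2527]
tool_rot: [-0.191, 0.941, 0.007, 0.278]
force: [-0.1, 0.5, -0.8]
width: 0.0004
grasp_force: 0.0
```

Request:
play_rows(travel=[[0,0,0],[0,0,0],[0,0,0],[0,0,0],[0,0,0]], angular=[[0,0.03,0],[0,0.03,0],[0,0.03,0],[0,0.02,0],[0,0,0]])

```text
time_s: 3.82
tool_pos: [0.556, -0.0878, 0.2513]
tool_rot: [-0.189, 0.915, -0.01, 0.357]
force: [-0.4, -0.4, -0.2]
width: 0.0
grasp_force: 0.0
```

```bash
python3 -c "
from h import *
tell((-50,-150,120),(-45,-150,45),(-12,-145,42))"
```

```text
t 3.82 bay [ -69.4 -125.   251.3] toolz [ 0.617  0.407 -0.674] tooly [ 0.215 -0.911 -0.353] q [-0.544  0.343  2.094  1.349  0.701 -0.046] F [-0.4 -0.4 -0.2] w 1.904189868448388e-05
(-50, -150, 120) units [-2.75  2.93  3.61]
(-45, -150, 45) units [-1.8   1.1   2.14]
(-12, -145, 42) units [0.91 0.14 0.98]
```

Request:
play_rows(travel=[[-0.55,0.58,0.72],[-0.55,0.58,0.72],[-0.55,0.58,0.72],[-0.55,0.58,0.72],[-0.55,0.58,0.72]], angular=[[0,0,0],[0,0,0],[0,0,0],[0,0,0],[0,0,0]])

```text
time_s: 4.23
tool_pos: [0.5733, -0.1145, 0.12]
tool_rot: [-0.189, 0.915, -0.009, 0.357]
force: [-0.6, -0.7, 0.3]
width: 0.0003
grasp_force: 0.0
```

Request:
play_rows(travel=[[-0.36,0.22,0.43],[-0.36,0.22,0.43],[-0.36,0.22,0.43],[-0.36,0.22,0.43],[-0.36,0.22,0.43]], angular=[[0,0,0],[0,0,0],[0,0,0],[0,0,0],[0,0,0]])

```text
time_s: 4.65
tool_pos: [0.5784, -0.1147, 0.0451]
tool_rot: [-0.189, 0.915, -0.009, 0.357]
force: [0.5, -0.1, -0.3]
width: -0.0002
grasp_force: 0.0
```

```bash
python3 -c "
from h import *
tell((-15,-145,40))
p=eyes.get_image('side'); cv2.imwrite('pics/s2.png',cv2.resize(p['color'][100:300,130:430],None,fx=2.5,fy=2.5))"
```

```text
t 4.65 bay [ -44.3 -149.4   45.1] toolz [ 0.616  0.408 -0.674] tooly [ 0.217 -0.91  -0.352] q [-0.569  0.783  2.136  1.891  0.739 -0.786] F [ 0.5 -0.1 -0.3] w -0.00024566255639915717
(-15, -145, 40) units [0.74 0.17 0.93]
```

View pics/s2.png

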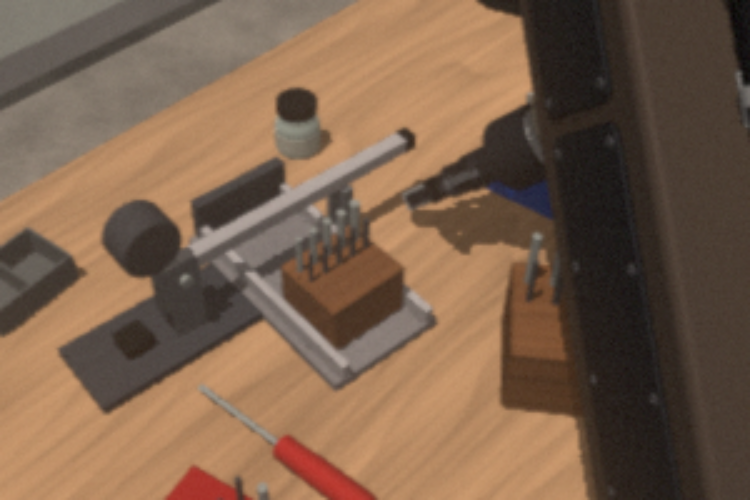

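The finger tip at (412,198) is below and just short of the bar's free end at (405,138). It is clear of the blue stand and the look-alike. Next: under the bar, then lift along an arc.

Request:
play_rows(travel=[[0.18,0.04,0.23],[0.18,0.04,0.23],[0.18,0.04,0.23],[0.18,0.04,0.23],[0,0,0]], angular=[[0,0,0],[0,0,0],[0,0,0],[0,0,0],[0,0,0]])

```text
time_s: 5.12
tool_pos: [0.6085, -0.1134, 0.0413]
tool_rot: [-0.188, 0.915, -0.009, 0.358]
force: [-0.5, 0.2, -0.2]
width: -0.0003
grasp_force: 0.0
```

Request:
play_rows(travel=[[0.26,-0.17,-0.26],[0.26,-0.17,-0.26],[0.26,-0.17,-0.26],[0.26,-0.17,-0.26],[0.26,-0.17,-0.26]], angular=[[0,0,0],[0,0,0],[0,0,0],[0,0,0],[0,0,0]])

```text
time_s: 5.53
tool_pos: [0.607, -0.1097, 0.0916]
tool_rot: [-0.188, 0.915, -0.01, 0.357]
force: [-1.2, -2.3, -1.7]
width: 0.0003
grasp_force: 1.1
```

```bash
python3 -c "
from h import *
tell((-15,-131,145),(-15,-107,200),(-15,-72,245))
p=eyes.get_image('side'); cv2.imwrite('pics/s3.png',cv2.resize(p['color'][100:300,130:430],None,fx=2.5,fy=2.5))"
```

```text
t 5.53 bay [ -16.4 -141.3   91.6] toolz [ 0.616  0.406 -0.675] tooly [ 0.215 -0.911 -0.352] q [-0.528  0.696  2.07   1.764  0.686 -0.564] F [-1.2 -2.3 -1.7] w 0.0003037080930378148
(-15, -131, 145) units [ 1.4  -1.11 -1.24]
(-15, -107, 200) units [ 1.36 -1.65 -1.09]
(-15, -72, 245) units [ 1.07 -1.91 -0.65]
```

View pics/s3.png

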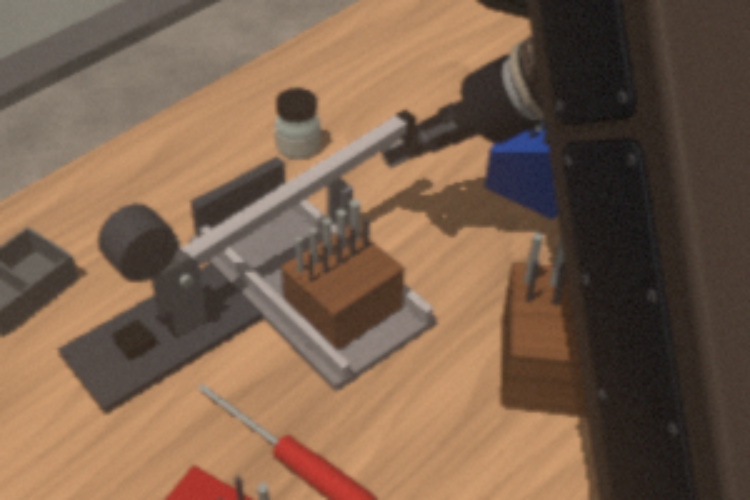

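The bar is lifting off its rest, with its end at (405,122) and the finger under it at (395,152). I'll continue the arc.

Request:
play_rows(travel=[[0.28,-0.22,-0.25],[0.28,-0.22,-0.25],[0.28,-0.22,-0.25],[0.28,-0.22,-0.25],[0.28,-0.22,-0.25]], angular=[[0,0,0],[0,0,0],[0,0,0],[0,0,0],[0,0,0]])

```text
time_s: 6.0
tool_pos: [0.6089, -0.0996, 0.1446]
tool_rot: [-0.189, 0.915, -0.01, 0.356]
force: [-2.9, 1.0, -1.1]
width: 0.0001
grasp_force: 1.6
```

Request:
play_rows(travel=[[0.27,-0.33,-0.22],[0.27,-0.33,-0.22],[0.27,-0.33,-0.22],[0.27,-0.33,-0.22],[0.27,-0.33,-0.22]], angular=[[0,0,0],[0,0,0],[0,0,0],[0,0,0],[0,0,0]])

```text
time_s: 6.42
tool_pos: [0.6117, -0.0758, 0.1999]
tool_rot: [-0.189, 0.915, -0.01, 0.357]
force: [-0.9, 0.5, -1.0]
width: 0.0002
grasp_force: 0.4
```

Request:
play_rows(travel=[[0.21,-0.38,-0.13],[0.21,-0.38,-0.13],[0.21,-0.38,-0.13],[0.21,-0.38,-0.13],[0.21,-0.38,-0.13]], angular=[[0,0,0],[0,0,0],[0,0,0],[0,0,0],[0,0,0]])

```text
time_s: 6.83
tool_pos: [0.6151, -0.0411, 0.2447]
tool_rot: [-0.189, 0.915, -0.01, 0.357]
force: [-0.3, 0.4, 0.6]
width: 0.0
grasp_force: 0.1
```

```bash
python3 -c "
from h import *
tell((-15,-40,265),(-100,-40,265))
p=eyes.get_image('side'); cv2.imwrite('pics/s4.png',cv2.resize(p['color'][60:300,130:430],None,fx=2.5,fy=2.5))"
```

```text
t 6.83 bay [-15.7 -72.2 244.7] toolz [ 0.617  0.407 -0.674] tooly [ 0.216 -0.911 -0.352] q [-0.392  0.403  2.007  1.404  0.608  0.028] F [-0.3  0.4  0.6] w 3.0417394662723756e-05
(-15, -40, 265) units [ 0.46 -1.45 -0.01]
(-100, -40, 265) units [-2.57 -0.74 -2.1 ]
```

View pics/s4.png

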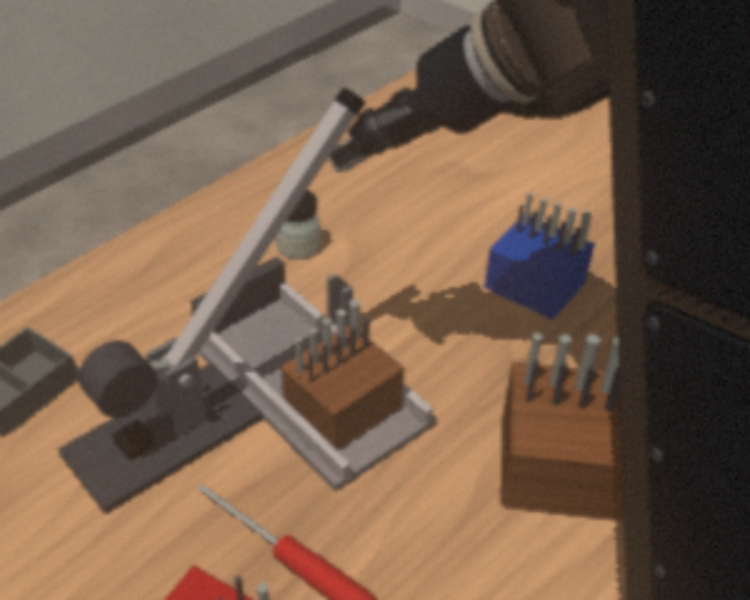

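Request:
play_rows(travel=[[-0.41,-0.2,-0.52],[-0.41,-0.2,-0.52],[-0.41,-0.2,-0.52],[-0.41,-0.2,-0.52],[-0.41,-0.2,-0.52]], angular=[[0,0,0],[0,0,0],[0,0,0],[0,0,0],[0,0,0]])

```text
time_s: 7.3
tool_pos: [0.5306, -0.0323, 0.2635]
tool_rot: [-0.189, 0.915, -0.01, 0.357]
force: [-0.2, -1.1, -0.2]
width: 0.0002
grasp_force: 0.0
```

Request:
play_rows(travel=[[0,0,0],[0,0,0],[0,0,0],[0,0,0],[0,0,0]], angular=[[0,-0.06,0],[0,-0.05,0],[-0.07,0,0],[-0.07,0,0],[-0.07,0,0]])

```text
time_s: 7.72
tool_pos: [0.5307, -0.0323, 0.2631]
tool_rot: [-0.049, 0.958, -0.037, 0.28]
force: [-0.5, -0.1, -0.3]
width: -0.0001
grasp_force: 0.0
```

Request:
play_rows(travel=[[0,0,0],[0,0,0],[0,0,0],[0,0,0],[0,0,0]], angular=[[-0.07,0,0],[-0.02,0,0],[0,-0.07,0],[0,-0.07,0],[0,-0.07,0]])

```text
time_s: 8.13
tool_pos: [0.5282, -0.0329, 0.2612]
tool_rot: [-0.018, 0.993, -0.046, 0.107]
force: [0.3, 1.0, -0.2]
width: -0.0002
grasp_force: 0.0
```

Request:
play_rows(travel=[[0,0,0],[0,0,0],[0,0,0],[0,0,0],[0,0,0]], angular=[[0,-0.07,0],[0,-0.07,0],[0,-0.025,0],[0,0,0],[0,0,0]])

```text
time_s: 8.55
tool_pos: [0.5288, -0.0327, 0.2601]
tool_rot: [-0.025, 0.999, -0.043, -0.019]
force: [0.0, -0.7, -0.0]
width: 0.0
grasp_force: 0.0
```

```bash
python3 -c "
from h import *
tell((-160,0,253),(-160,0,60))
p=eyes.get_image('side'); cv2.imwrite('pics/s5.png',cv2.resize(p['color'][60:300,130:430],None,fx=2.5,fy=2.5))
p=eyes.get_image('top'); w=cloud(p).reshape(-1,3);b=(w-O)@B
for r in eyes.regions_of(p,'stand'):
    q=((cloud(p)[r['mask']]-O)@B); q=q[q[:,2]>.06]; print(r['p'],r['bbox'],np.nanpercentile(q,[2,98],axis=0).round(3).tolist())
"
```

```text
t 8.55 bay [-102.5  -73.1  260.1] toolz [-0.041  0.048 -0.998] tooly [ 0.021 -0.999 -0.048] q [-0.206  0.362  1.762  0.05   1.064  1.426] F [ 0.  -0.7 -0. ] w 2.6059968163307604e-05
(-160, 0, 253) units [-2.22 -2.96  0.52]
(-160, 0, 60) units [0.31 0.37 7.7 ]
0.93 [232.1, 186.0, 33.5, 38.9] [[-0.128, -0.023, 0.068], [-0.053, 0.043, 0.114]]
0.67 [89.3, 232.2, 65.4, 56.2] [[-0.303, 0.205, 0.07], [-0.193, 0.325, 0.134]]
0.56 [386.1, 198.0, 13.9, 34.2] [[-0.114, -0.331, 0.06], [-0.042, -0.304, 0.105]]
```

View pics/s5.png

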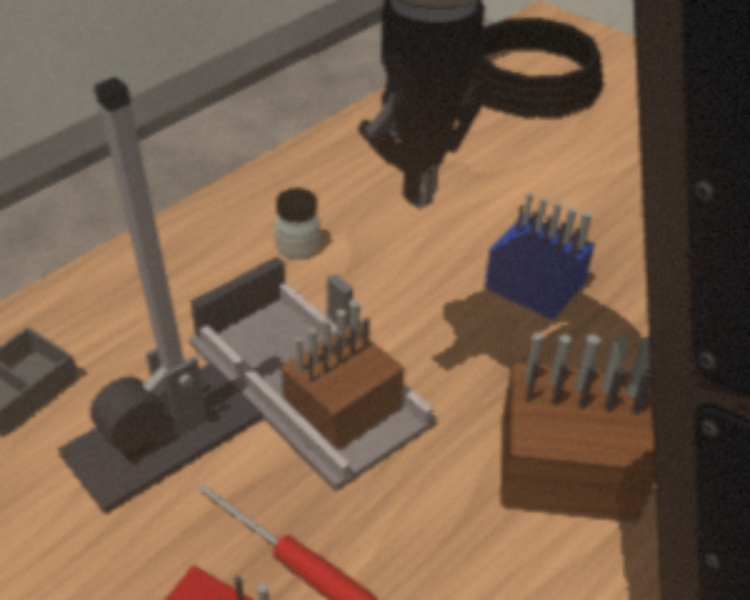

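The bar now stands upright at (115,95)–(165,360) with the counterweight down, so the barrier is raised. The stand sits in place at (343,390). I'll position the tool behind it.

Request:
play_rows(travel=[[-0.45,-0.59,0],[-0.45,-0.59,0],[-0.45,-0.59,0],[-0.45,-0.59,0],[-0.45,-0.59,0]], angular=[[-0.03,0.027,0],[0,0,0],[0,0,0],[0,0,0],[0,0,0]])

```text
time_s: 9.12
tool_pos: [0.4781, 0.0463, 0.2621]
tool_rot: [-0.0, 0.999, -0.043, 0.002]
force: [-0.5, 0.2, -0.2]
width: 0.0
grasp_force: 0.0
```

Request:
play_rows(travel=[[0,0,0.8],[0,0,0.8],[0,0,0.8],[0,0,0.8],[0,0,0.8]], angular=[[0,0,0],[0,0,0],[0,0,0],[0,0,0],[0,0,0]])

```text
time_s: 9.53
tool_pos: [0.4789, 0.0457, 0.1615]
tool_rot: [-0.0, 0.999, -0.043, 0.002]
force: [0.5, 0.6, -0.6]
width: -0.0001
grasp_force: 0.0
```

```bash
python3 -c "
from h import *
tell((-160,0,52),(-5,0,52))"
```

```text
t 9.53 bay [-160.4   -0.6  161.5] toolz [ 0.004  0.001 -1.   ] tooly [ 0.022 -1.    -0.001] q [-4.300e-02  4.180e-01  2.007e+00  1.000e-03  7.120e-01  1.613e+00] F [ 0.5  0.6 -0.6] w -0.0001430108069426113
(-160, 0, 52) units [ 0.   -0.02  4.38]
(-5, 0, 52) units [6.2  0.14 0.02]
```

Request:
play_rows(travel=[[0,0,0.88],[0,0,0.88],[0,0,0.88],[0,0,0.88],[0,0,0.86]], angular=[[0,0,0.014],[0,0,0],[0,0,0],[0,0,0],[0,0,0]])

```text
time_s: 9.95
tool_pos: [0.4793, 0.0456, 0.0518]
tool_rot: [-0.0, 0.999, -0.054, 0.002]
force: [1.2, -0.4, -0.7]
width: 0.0001
grasp_force: 0.0
```

Request:
play_rows(travel=[[0.2,0,0],[0.2,0,0],[0.2,0,0],[0.2,0,0],[0.2,0,0]], angular=[[0,0,0],[0,0,0],[0,0,0],[0,0,0],[0,0,0]])

```text
time_s: 10.37
tool_pos: [0.5051, 0.0429, 0.0536]
tool_rot: [-0.0, 0.999, -0.054, 0.002]
force: [-4.2, -0.2, 0.2]
width: -0.0004
grasp_force: 0.0
```

```bash
python3 -c "
from h import *
tell((-20,0,52))
p=eyes.get_image('side'); cv2.imwrite('pics/s6.png',cv2.resize(p['color'][60:300,130:430],None,fx=2.5,fy=2.5))"
```

```text
t 10.37 bay [-134.2   -0.5   53.6] toolz [ 0.003  0.001 -1.   ] tooly [-0.    -1.    -0.001] q [-4.600e-02  6.330e-01  2.020e+00  1.000e-03  4.850e-01  1.632e+00] F [-4.2 -0.2  0.2] w -0.00035949520937699717
(-20, 0, 52) units [ 4.57 -0.02  0.08]
```

View pics/s6.png

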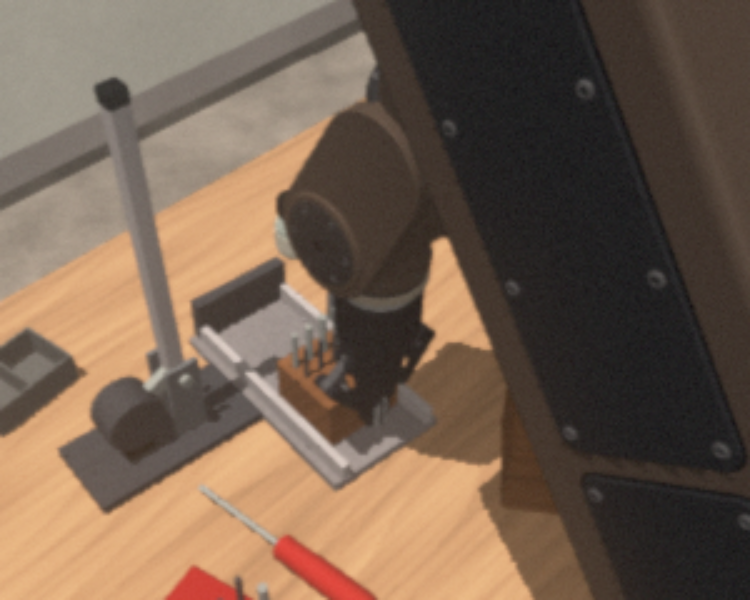

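Contact is made and the stand is sliding at about 4 N. The tool is behind the block at (380,390), and the upright bar is well clear of the wrist.

Request:
play_rows(travel=[[0.24,0,0.01],[0.24,0,0.01],[0.24,0,0.01],[0.24,0,0.01],[0.24,0,0.01]], angular=[[0,0,0],[0,0,0],[0,0,0],[0,0,0],[0,0,0]])

```text
time_s: 10.83
tool_pos: [0.5342, 0.0398, 0.0518]
tool_rot: [-0.0, 0.999, -0.054, 0.001]
force: [-9.7, 0.8, 14.0]
width: -0.0001
grasp_force: 0.0
```

Request:
play_rows(travel=[[0.24,0,0],[0.24,0,0],[0.24,0,0],[0.24,0,0],[0.24,0,0]], angular=[[0,0,0],[0,0,0],[0,0,0],[0,0,0],[0,0,0]])

```text
time_s: 11.25
tool_pos: [0.5644, 0.0365, 0.0518]
tool_rot: [-0.0, 0.999, -0.054, 0.001]
force: [-7.0, 0.8, 8.5]
width: -0.0001
grasp_force: 0.0
```

Request:
play_rows(travel=[[0.22,0,0],[0.22,0,0],[0.2,0,0],[0.2,0,0],[0.2,0,0]], angular=[[0,0,0],[0,0,0],[0,0,0],[0,0,0],[0,0,0]])

```text
time_s: 11.67
tool_pos: [0.5902, 0.0337, 0.0518]
tool_rot: [-0.0, 0.999, -0.054, 0.001]
force: [-6.4, -0.1, 7.3]
width: -0.0
grasp_force: 0.0
```

```bash
python3 -c "
from h import *
tell((-16,0,52))
p=eyes.get_image('top'); w=(cloud(p)-O)@B; cv2.imwrite('pics/t7.png',cv2.resize(p['color'][90:270,130:370],None,fx=3,fy=3))"
```

```text
t 11.67 bay [-48.5  -0.5  51.8] toolz [ 0.002  0.001 -1.   ] tooly [ 0.    -1.    -0.001] q [-5.500e-02  7.060e-01  1.808e+00  1.000e-03  6.250e-01  1.623e+00] F [-6.4 -0.1  7.3] w -4.2625572810800256e-05
(-16, 0, 52) units [ 1.3  -0.02 -0.01]
```

View pics/t7.png

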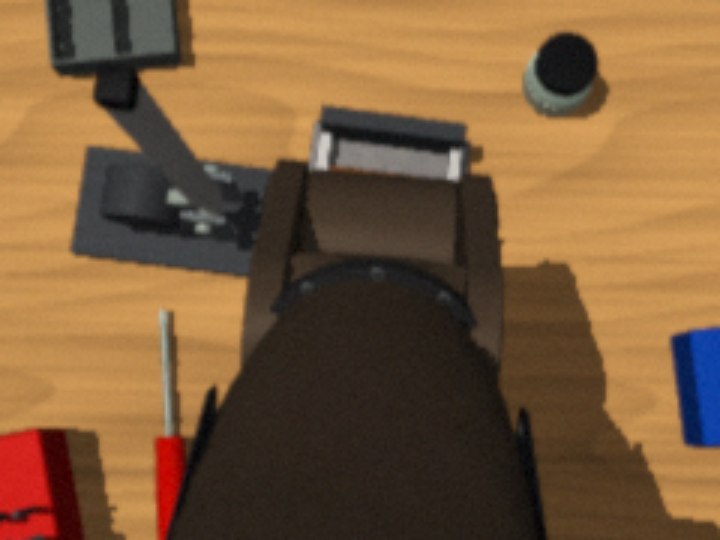

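The wrist's left edge at (245,230) comes near the bracket and bar at (215,200). I'll measure the gap before the last 32 mm.

```bash
python3 -c "
from h import *
for n in('top','side'):
    p=eyes.get_image(n); w=((cloud(p)-O)@B).reshape(-1,3)*1000
    for z0 in range(100,400,40):
        m=(w[:,2]>z0)&(w[:,2]<z0+40)&(abs(w[:,0]+30)<90)
        a=w[m&(w[:,1]<112)]; b=w[m&(w[:,1]>=112)&(w[:,1]<200)]
        print(n,z0,len(a),a[:,1].max().round() if len(a) else '',a[:,0].max().round() if len(a) else '',len(b),np.percentile(b,[1,99],axis=0).round().tolist() if len(b) else '')
"
```

```text
top 100 60 -305.0 -43.0 57 [[-17.0, 116.0, 100.0], [17.0, 143.0, 138.0]]
top 140 0   59 [[-9.0, 123.0, 140.0], [9.0, 140.0, 179.0]]
top 180 0   68 [[-8.0, 124.0, 180.0], [9.0, 142.0, 220.0]]
top 220 0   76 [[-8.0, 126.0, 221.0], [9.0, 143.0, 259.0]]
top 260 41 55.0 -0.0 95 [[-8.0, 127.0, 260.0], [9.0, 144.0, 299.0]]
top 300 1736 65.0 -2.0 110 [[-9.0, 128.0, 300.0], [8.0, 145.0, 339.0]]
top 340 407 61.0 -29.0 126 [[-9.0, 129.0, 340.0], [9.0, 145.0, 379.0]]
top 380 1480 59.0 -62.0 164 [[-9.0, 130.0, 381.0], [10.0, 148.0, 386.0]]
side 100 769 64.0 60.0 149 [[-19.0, 121.0, 100.0], [18.0, 150.0, 139.0]]
side 140 465 44.0 60.0 134 [[-9.0, 127.0, 141.0], [9.0, 145.0, 178.0]]
side 180 554 41.0 60.0 149 [[-9.0, 128.0, 181.0], [9.0, 146.0, 219.0]]
side 220 501 69.0 54.0 163 [[-9.0, 130.0, 221.0], [9.0, 148.0, 260.0]]
side 260 652 70.0 -6.0 188 [[-9.0, 131.0, 260.0], [8.0, 149.0, 300.0]]
side 300 628 70.0 -9.0 205 [[-9.0, 132.0, 301.0], [8.0, 150.0, 340.0]]
side 340 457 64.0 -36.0 235 [[-9.0, 133.0, 340.0], [9.0, 151.0, 379.0]]
side 380 350 62.0 -68.0 87 [[-9.0, 133.0, 380.0], [9.0, 152.0, 387.0]]
```

Request:
play_rows(travel=[[0.18,0,-0.01],[0.18,0,-0.01],[0.18,0,0],[0.18,0,0],[0.18,0,0]], angular=[[0,0,0],[0,0,0],[0,0,0],[0,0,0],[0,0,0]])

```text
time_s: 12.23
tool_pos: [0.6127, 0.0313, 0.0521]
tool_rot: [-0.0, 0.999, -0.054, 0.001]
force: [-6.0, 1.0, 6.1]
width: -0.0002
grasp_force: 0.0
```

Request:
play_rows(travel=[[0.06,0,0],[0.06,0,0],[0.06,0,0],[0.06,0,0],[0.06,0,0]], angular=[[0,0,0],[0,0,0],[0,0,0],[0,0,0],[0,0,0]])

```text
time_s: 12.65
tool_pos: [0.6199, 0.0305, 0.0521]
tool_rot: [-0.0, 0.999, -0.054, 0.001]
force: [-4.9, 0.2, 6.4]
width: -0.0003
grasp_force: 0.0
```

```bash
python3 -c "
from h import *
tell()"
```

```text
t 12.65 bay [-18.6  -0.5  52.1] toolz [ 0.002  0.001 -1.   ] tooly [ 0.    -1.    -0.001] q [-5.800e-02  7.330e-01  1.731e+00  1.000e-03  6.750e-01  1.620e+00] F [-4.9  0.2  6.4] w -0.0003339919646033736
```

Still sliding freely. I'll creep on until the force rises.

Request:
play_rows(travel=[[0.04,0,0],[0.04,0,0],[0.04,0,0],[0.04,0,0],[0.04,0,0]], angular=[[0,0,0],[0,0,0],[0,0,0],[0,0,0],[0,0,0]])

```text
time_s: 13.07
tool_pos: [0.6231, 0.0303, 0.052]
tool_rot: [-0.0, 0.999, -0.054, -0.001]
force: [-19.4, 4.4, 14.6]
width: 0.0001
grasp_force: 0.0
```

Request:
play_rows(travel=[[0.02,0,0],[0.02,0,0],[0,0,0],[0,0,0],[0,0,0]], angular=[[0,0,0],[0,0,0],[0,0,0],[0,0,0],[0,0,0]])

```text
time_s: 13.48
tool_pos: [0.6232, 0.0305, 0.052]
tool_rot: [-0.001, 0.999, -0.054, -0.002]
force: [-19.5, 4.6, 14.0]
width: -0.0002
grasp_force: 0.0
```

Request:
play_rows(travel=[[-0.2,0,0],[-0.3,0,0],[-0.4,0,0],[-0.5,0,0],[-0.5,0,0]], angular=[[0,0,0],[0,0,0],[0,0,0],[0,0,0],[0,0,0]])

```text
time_s: 13.9
tool_pos: [0.5783, 0.0349, 0.0517]
tool_rot: [-0.0, 0.999, -0.054, 0.002]
force: [0.1, -0.1, 0.3]
width: 0.0001
grasp_force: 0.0
```

Request:
play_rows(travel=[[-0.5,0,-1],[-0.5,0,-1],[-0.3,0,-1],[0,0,-1],[0,0,-1]], angular=[[0,0,0],[0,0,0],[0,0,0],[0,0,0],[0,0,0]])

```text
time_s: 14.32
tool_pos: [0.5457, 0.0384, 0.178]
tool_rot: [-0.0, 0.999, -0.054, 0.001]
force: [0.4, 0.5, -0.6]
width: -0.0001
grasp_force: 0.0
```

```bash
python3 -c "
from h import *
tell()
for n in('side','top'):
    p=eyes.get_image(n); W=(cloud(p)-O)@B*1000; w=W.reshape(-1,3)
    t=w[(w[:,2]>68)&(w[:,2]<76)&(abs(w[:,1])<44)&(w[:,0]>-70)&(w[:,0]<72)]; print(n,len(t),np.percentile(t,[1,99],axis=0).round(1).tolist() if len(t) else '')
    for k in('jar','tin','screwdriver'):
        for r in eyes.regions_of(p,k)[:1]: print(k,np.nanmedian(cloud(p)[r['mask']],axis=0).round(3))
    if n=='side': cv2.imwrite('pics/s8.png',cv2.resize(p['color'][60:300,130:430],None,fx=2.5,fy=2.5))"
```

```text
t 14.32 bay [-93.3  -0.7 178. ] toolz [ 0.003  0.001 -1.   ] tooly [-0.    -1.    -0.001] q [-5.100e-02  4.720e-01  1.835e+00  1.000e-03  8.310e-01  1.628e+00] F [ 0.4  0.5 -0.6] w -7.841457788027863e-05
side 556 [[-4.4, -38.7, 69.1], [68.5, 43.0, 75.8]]
jar [ 0.768 -0.093  0.063]
tin [0.818 0.255 0.017]
screwdriver [0.427 0.195 0.023]
top 796 [[10.7, -43.1, 68.2], [70.8, 43.3, 74.9]]
jar [ 0.764 -0.11   0.067]
tin [0.817 0.251 0.004]
screwdriver [0.437 0.189 0.021]
```

View pics/s8.png

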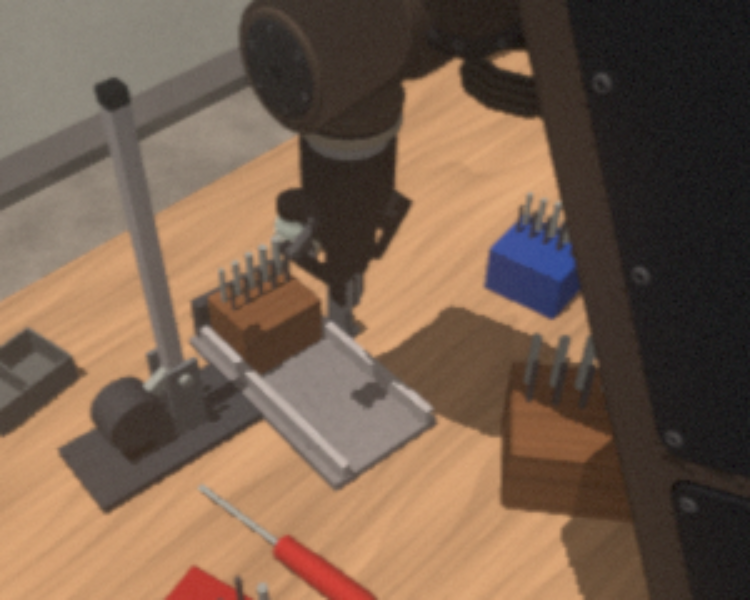

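The stand is against the stop at (265,320), the bar is still up, and the bystanders are where they were. One quick check that it sits square before handing in.

```bash
python3 -c "
from h import *
p=eyes.get_image('side'); w=((cloud(p)-O)@B*1000).reshape(-1,3)
# back face points of the block
t=w[(w[:,2]>25)&(w[:,2]<65)&(abs(w[:,1])<40)&(w[:,0]>-15)&(w[:,0]<5)]
print(len(t),np.polyfit(t[:,1],t[:,0],1),np.median(t[:,0]),np.ptp(t[:,1]))
t0=np.load('side.npy').reshape(-1,3); t0=(t0-O)@B*1000
s=t0[(t0[:,2]>35)&(t0[:,2]<58)&(abs(t0[:,1])<40)&(t0[:,0]>65)&(t0[:,0]<85)]; print('stop face',len(s),np.median(s[:,0]) if len(s) else '')
s=t0[(t0[:,2]>25)&(t0[:,2]<65)&(abs(t0[:,1])<40)&(t0[:,0]>-145)&(t0[:,0]<-125)]; print('old back',len(s),np.median(s[:,0]) if len(s) else '')
"
```

```text
281 [-9.10782779e-04 -3.54195460e+00] -3.4718142831508505 77.27186853464343
stop face 157 76.60554368866119
old back 269 -129.2279328432731
```

```bash
python3 -c "
from h import *
print(arm.finish_job())"
```

```text
the job is handed in; nothing more can be done
None
```

The job is handed in: the barrier arm stays raised by itself, the drill-bit stand measured square and home against the end stop, and the jar, screwdriver and tray were left where they were.

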